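Load the tape reel housing and hold its cover over the screw holes

TASK

Put the small tape roll flat down onto the upright spindle of the reel housing and let go of it. Then take the grey metal cover plate by its grip and hold it level and still about 1 cm above the four bosses of the housing, touching nothing, so that every threaded hole shows whole through its hole in the plate and a colleague can start the screws. Finish while still holding the plate there; leave the other things on the bench where they are.

Things in the scene. Friction and masses are not known exactly. Their poses are not given: they have to be found in the camera images.
- housing: Reel housing, fixed to the bench: grey painted metal base plate 140 (its x) x 100 (its y) x 8 mm, with a steel spindle upright in the middle and four round steel bosses (16 mm diameter, tops 36 mm above the bench) at x = +-58, y = +-38 mm, each with a 5 mm threaded hole in its top. A lip 6 mm high and two thin guide pins 20 mm high stand on the base plate at its -x end (x = -67, within 24 mm of the middle in y). Origin: centre of its underside, on the bench; z up.
- spindle_foot (a point): Foot of the spindle on the top face of the base plate, at the middle of the housing, 8 mm above the bench; same axes as the housing. The spindle is 21 mm in diameter up to 16 mm above this point, then tapers to 8 mm at its top, 24 mm above this point.
- boss_a (a point): Threaded hole of one corner boss, at its mouth in the boss's top face: x = +58, y = +38 mm, 36 mm above the housing's underside. Axes as the housing.
- boss_b (a point): Threaded hole of the diagonally opposite boss, at its mouth: x = -58, y = -38 mm, 36 mm above the housing's underside.
- roll_centre (a point): Centre (half-way up) of the small tape roll, 55 mm in diameter, 18 mm high, with a round hole about 27 mm wide (at least 4 mm of play on the spindle in all) through it; it lies flat on the bench, axis z. About 30 g, loose. The other loose roll is wider (67 mm).
- roll: The same roll; origin at the centre of its underside.
- cover_grip (a point): Centre of the grip bar of the cover plate. The plate is grey painted metal, 140 (x) x 100 (y) x 5 mm, lying flat on the bench, with four 13 mm through holes at x = +-58, y = +-38 mm; about 200 g, loose, balanced about its middle. The black grip bar runs along the plate's x over its middle: 70 mm long, 14 mm wide (y), from 15 to 37 mm above the plate's underside, on two short feet. This point is 26 mm above the underside.
- cover_hole_a (a point): Centre of the cover's corner hole at x = +58, y = +38 mm, on the plate's underside.
- cover_hole_b (a point): Centre of the diagonally opposite hole at x = -58, y = -38 mm, on the plate's underside.
- cover: The cover plate as a whole; origin at the centre of its underside, x along the grip bar. It fits the housing either way round (half a turn).
- wide_roll: Bystander: black tape roll, 67 mm diameter, 19 mm high; origin centre of underside. Leave alone.
- ply_plate: Bystander: plywood plate 55 x 88 x 9 mm with small holes; origin centre of underside. Leave alone.
- tin: Bystander: round tin, 57 mm diameter, 49 mm high; origin centre of underside. Leave alone.
Things that resemble listed ones, but are neither listed nor needed, are in the scene too. What is shaped like the roll but pink or turquoise is not meant.

How it is judged:
By the outcome, as a careful person would: the job done as asked, in the order asked, and still so for the second after the job is handed in, while the arm keeps its last pose, push and grip.
It also fails if it takes over 58 s, if anything falls off the work surface, if the arm or the gripper's body presses on something with over 40 N, if the wrist force passes 120 N, or if a joint passes its speed limit or range.

ROBOT

A 6-joint arm with a two-finger parallel gripper is mounted at the origin on a cart in front of the work surface, level with it; the furniture and walls round the work are solid. World frame = base frame: x ahead of the robot, y to its left, z up, the work surface at z = 0. Lengths are in m, angles in rad, forces in N, time in s.
With the tool pointing down it reaches from about 0.225 to 0.875 m from the base axis. Payload 3.4 kg.
Tool frame: the origin (TCP) lies midway between the tips of the shut fingers; the grasp point (between the pads) lies 19 mm behind it; x points along the fingers, y is the direction in which the jaws open and shut, and the axes are right-handed (so a half turn about x gives the same grasp; the last joint's range is limited). The gripper opens to 85 mm and grips with 20 to 120 N. Pads are 22 mm wide; open, the fingers measure 114 mm over their backs; the gripper's body (76 mm by 85 mm) begins 54 mm behind the grasp point. The pads swing forward as they close: fully open they stand 13 mm farther back than shut.
Start: joints at [-1.444, 0.276, 1.505, -0, 1.361, -0.121], TCP at [0.141, -0.557, 0.231] pointing down, gripper open.
Joint ranges: [-2.89, 2.89], [-0.75, 2.08], [0.22, 2.7], [-1.18, 4.32], [0.11, 2.71], [-2.7, 2.7]. Speed limits (rad/s): [2.57, 2.57, 3.14, 3.14, 3.14, 3.14].

INTERFACE

Orientations are given as a unit quaternion [w, x, y, z].
In Python, from rig import manip, get_image, get_calibration, ticket gives the robot as it stands. The module is installed in compiled form; this text tells all that it offers.
- The arm moves only by the tool arm_command, never from a script. Its argument "series" is text: rows parted by semicolons, each of 7 numbers parted by spaces: the shift along the tool's x, y, z in units of 0.1 m (1.0 is 0.1 m), then the turn, a rotation vector about the tool's x, y, z in units of pi rad (1.0 is pi rad), then the opening, from -1 (shut) to 1 (fully open), so that 0 is half open. In form: tx ty tz rx ry rz claw; .... A call has 1 to 12 rows; each row shifts and turns the commanded pose from where the row before left it, along the tool's axes as they then stand; what a row does not reach is not made up. A row lasts 1/12 s, in which the tool goes at most 41.7 mm and 7.16 degrees, less where a joint would pass 70% of its speed; a pose out of reach is approached as far as the arm can. A call with a number of a shift or a turn outside -1 to 1 is refused whole. A call with a gripper value outside its range is refused whole. The fingers move at their own pace and stop on an object; "squeeze" is the grip in N (left out, the last holds). Time passes only in rows, so rows that do not move let the fingers close. It gives the time, the measured TCP pose, the force and the opening at its end, in the units of the state.
- manip.get_state(): the state, without advancing time (a new reading comes with each control period).
- get_image(name): name is "scene" or "side" or "wrist"; returns the picture (420x560x3 uint8, red, green, blue); there is no depth.
- get_calibration(name): a dict with "fx", "fy", "cx", "cy" (pixels), "D" ([k1, k2, p1, p2, k3] as OpenCV has them; the pictures are not rectified), "cam_to_world" (4x4, takes a point from camera to world coordinates); the wrist camera has in their place "tool_from_camera" (4x4, takes a point from camera to tool coordinates, whose origin is the TCP and whose axes are the tool frame's). Camera axes: x right, y down, z forward; pixel columns grow to the right and rows downward; lengths in m; the calibration is good to about 2 mm. A picture is of the moment at which its call begins: read the wrist's pose just before it. get_calibration takes no time and is no camera call.
- ticket.sign_off(): hands the job in, once; it reports no verdict.
The state is a dict: "clock": time; "qpos": joint angles; "qd": joint speeds; "effort": joint torques, N m; "position": TCP position; "ee_rot": TCP orientation; "contact_force": force on the tool from outside, world axes, zero at the start; "moment": the same for the moment, N m; "width": finger opening in m.
Only numpy, scipy, OpenCV 4.12 (cv2) and the standard library are available. Lean on these libraries where they do the work, as an engineer would, in place of code of your own. Each camera call takes 0.05 s, during which the arm holds its last target. There are 200 camera calls.

## Working session

There is one attempt and no reset: what is moved stays moved. The work goes in short steps, Python scripts to look and compute and a tool call to move; the robot and the scene stay as the last step left them, time stands still between calls to the robot, and variables do not carry over. Pictures are saved under pics/ and viewed, about 8 in all and at most 12, crops included, and the job is handed in when it is done.

Besides the shell and the picture viewer there is one more tool, called after "Emit:" as name(argument=value, ...), one argument or row to a line, values as JSON. arm_command: Moves the arm, as the interface text tells. Shifts and turns lie within -1 to 1; 1 stands for 0.1 m of shift or pi rad of turn. Its arguments: {"type":"object","properties":{"series":{"type":"string"},"squeeze":{"type":"number"}},"required":["series"]}

```bash
mkdir -p pics
python3 - <<'E'
from rig import manip,get_image,get_calibration
import cv2,numpy as np
s=manip.get_state();print(s)
for n in ["scene","side","wrist"]:
    im=get_image(n);cv2.imwrite(f"pics/{n}0.png",im[:,:,::-1]);c=get_calibration(n)
    print(n,{k:np.round(v,4).tolist() for k,v in c.items()})
E
```

```text
{'clock': 0.0, 'qpos': array([-1.44399536e+00,  2.76615477e-01,  1.50611706e+00,  1.41374309e-05,
        1.36070604e+00, -1.21017221e-01]), 'qd': array([-0.0007493 , -0.00142948, -0.00118765, -0.00090525,  0.00116623,
       -0.00064722]), 'effort': array([-1.54896250e-03, -4.16770577e+01, -2.45807290e+01, -3.81626523e-04,
        1.09302480e-02,  1.39107900e-05]), 'position': array([ 0.14096523, -0.55691636,  0.23043444]), 'ee_rot': array([ 0.08673921,  0.70168828,  0.0880445 , -0.70168228]), 'contact_force': array([ 0.3706778 ,  0.78907091, -0.50517589]), 'moment': array([ 0.03242238, -0.00365234,  0.06256042]), 'width': 0.0850496130482911}
scene {'fx': 482.6691, 'fy': 482.6691, 'cx': 282.6917, 'cy': 201.8097, 'D': [-0.0752, 0.0, 0.0, 0.0, 0.0], 'cam_to_world': [[-0.8824, -0.2277, 0.4118, -0.0755], [-0.4703, 0.4549, -0.7562, 1.0255], [-0.0152, -0.861, -0.5084, 0.7646], [0.0, 0.0, 0.0, 1.0]]}
side {'fx': 468.0952, 'fy': 468.0952, 'cx': 271.8804, 'cy': 209.0934, 'D': [-0.009, 0.0, 0.0, 0.0, 0.0], 'cam_to_world': [[0.9995, -0.0251, 0.0181, 0.4588], [-0.0282, -0.4984, 0.8665, -1.1135], [-0.0128, -0.8666, -0.4989, 0.7001], [0.0, 0.0, 0.0, 1.0]]}
wrist {'fx': 370.8866, 'fy': 370.8866, 'cx': 280.215, 'cy': 208.8639, 'D': [0.0139, 0.0, 0.0, 0.0, 0.0], 'tool_from_camera': [[0.0002, -0.3043, 0.9526, -0.1415], [1.0, 0.0009, 0.0001, 0.0001], [-0.0009, 0.9526, 0.3043, -0.077], [0.0, 0.0, 0.0, 1.0]]}
```

View pics/scene0.png

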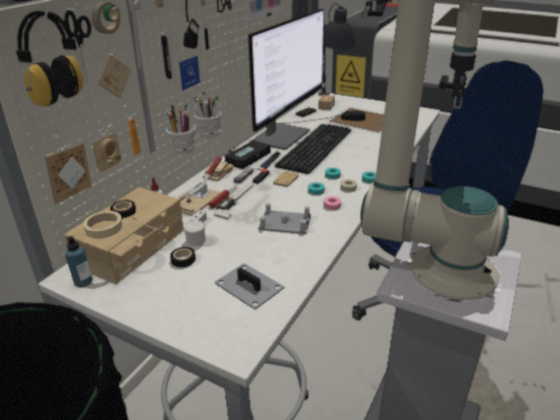

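View pics/side0.png

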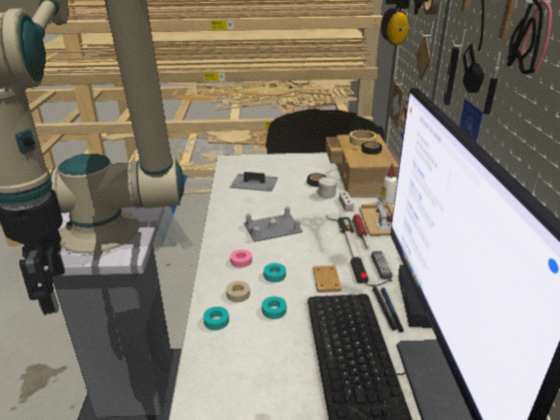

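The scene shows the tan roll at (348,185) and the cover at (250,285). The housing is at (286,219). In the side view the roll is at (237,291).

Things that could be taken for the roll:
- Pink roll, scene (332,203): excluded by colour.
- Turquoise rolls, scene (316,188), (332,173) and (369,177): excluded by colour.
- Wide black roll, scene (183,257): too big.
- Rolls on the wooden box, scene (103,225) and (122,208): not on the bench.

So I choose the tan roll. The cover could be confused with the housing, but only the cover has the black grip bar.

```bash
cat > h.py <<'E'
from rig import manip,get_image,get_calibration
import cv2,numpy as np
from scipy.spatial.transform import Rotation as R
def T_tool(s):
    T=np.eye(4);q=s["ee_rot"];T[:3,:3]=R.from_quat([q[1],q[2],q[3],q[0]]).as_matrix();T[:3,3]=s["position"];return T
def cam(n,s=None):
    c=get_calibration(n);K=np.array([[c["fx"],0,c["cx"]],[0,c["fy"],c["cy"]],[0,0,1]])
    M=c["cam_to_world"] if n!="wrist" else T_tool(s)@c["tool_from_camera"]
    return K,np.array(c["D"],float),np.array(M)
def plane(n,uv,z,s=None):
    K,D,M=cam(n,s);p=cv2.undistortPoints(np.array(uv,float).reshape(-1,1,2),K,D).reshape(-1,2)
    d=np.c_[p,np.ones(len(p))]@M[:3,:3].T;o=M[:3,3];return o+d*((z-o[2])/d[:,2])[:,None]
def proj(n,P,s=None):
    K,D,M=cam(n,s);W=np.linalg.inv(M)
    return cv2.projectPoints(np.array(P,float).reshape(-1,1,3),W[:3,:3],W[:3,3],K,D)[0].reshape(-1,2)
def to_tool(s,P): return (np.atleast_2d(P)-s["position"])@T_tool(s)[:3,:3]
E
python3 - <<'E'
from h import *
np.set_printoptions(precision=4,suppress=True)
a=cv2.imread("pics/scene0.png");b=cv2.imread("pics/side0.png")
cr=lambda im,x,y,w,h,f:cv2.resize(im[y:y+h,x:x+w],None,fx=f,fy=f,interpolation=cv2.INTER_CUBIC)
top=np.hstack([cr(a,205,150,190,160,2.1)[:330],cr(b,195,160,190,160,2.1)[:330]])
cv2.imwrite("pics/crop1.png",top)
print(plane("scene",[[348,185]],.018),plane("side",[[237,290]],.018))
print("housing",plane("scene",[[285,219]],.01),plane("side",[[272,226]],.01))
print("cover",plane("scene",[[250,285]],.005),plane("side",[[254,183]],.005))
E
```

```text
[[ 0.3909 -0.2732  0.018 ]] [[ 0.3948 -0.2896  0.018 ]]
housing [[ 0.4836 -0.0133  0.01  ]] [[ 0.4814 -0.009   0.01  ]]
cover [[0.425  0.2781 0.005 ]] [[0.4299 0.2693 0.005 ]]
```

View pics/crop1.png

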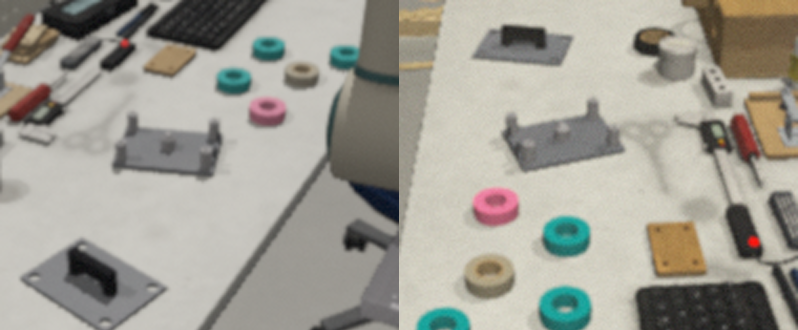

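The crop confirms the tan ring is a matt beige roll with a hole. The housing has four bosses and a spindle, and the cover has the black grip. Next I measure the roll and its neighbours to choose the jaw direction.

Run:
```python
from h import *
np.set_printoptions(precision=4,suppress=True)
def blobs(n,im,lo,hi,amin):
    hsv=cv2.cvtColor(im,cv2.COLOR_BGR2HSV);m=cv2.inRange(hsv,lo,hi)
    k,l,st,c=cv2.connectedComponentsWithStats(m)
    for i in range(1,k):
        if st[i,4]>amin:
            x,y,w,h=st[i,:4];uv=[x+w/2-.5,y+h/2-.5]
            print(n,uv,st[i,4],plane(n,[uv],.009)[0])
for n in["scene","side"]:
    im=cv2.imread(f"pics/{n}0.png")
    print("turq");blobs(n,im,(80,120,60),(95,255,255),60)
    print("pink");blobs(n,im,(160,80,100),(179,255,255),60)
    print("tan")
    u,v=(348,185) if n=="scene" else (237,291)
    hs=cv2.cvtColor(im,cv2.COLOR_BGR2HSV);print(hs[v+6 if n=="side" else v+4,u-8:u+9:4].tolist())
    z=im.copy();z[:]=0;z[v-18:v+18,u-18:u+18]=im[v-18:v+18,u-18:u+18]
    blobs(n,z,(8,45,50),(30,200,255),50)
s=manip.get_state();print(T_tool(s))
```

```text
turq
scene [np.float64(332.5), np.float64(173.0)] 107 [ 0.4752 -0.3454  0.009 ]
scene [np.float64(368.5), np.float64(177.0)] 94 [ 0.3555 -0.3722  0.009 ]
scene [np.float64(316.0), np.float64(188.5)] 123 [ 0.4801 -0.2208  0.009 ]
pink
scene [np.float64(332.0), np.float64(203.0)] 148 [ 0.3981 -0.1595  0.009 ]
tan
[[23, 16, 147], [21, 37, 96], [18, 42, 92], [24, 41, 87], [21, 17, 149]]
turq
side [np.float64(274.5), np.float64(271.5)] 319 [ 0.4816 -0.2139  0.009 ]
side [np.float64(273.5), np.float64(307.0)] 400 [ 0.4753 -0.3392  0.009 ]
side [np.float64(215.5), np.float64(317.5)] 422 [ 0.3516 -0.3667  0.009 ]
pink
side [np.float64(241.0), np.float64(258.0)] 300 [ 0.3995 -0.155   0.009 ]
tan
[[23, 56, 104], [23, 63, 118], [23, 61, 122], [22, 67, 118], [23, 57, 117]]
side [np.float64(237.5), np.float64(291.0)] 377 [ 0.3952 -0.2822  0.009 ]
[[-0.0002  0.2453 -0.9695  0.141 ]
 [ 0.0014 -0.9695 -0.2453 -0.557 ]
 [-1.     -0.0014 -0.0002  0.2306]
 [ 0.      0.      0.      1.    ]]
```

Emit:
arm_command(
  series="0.09 -0.169 -0.261 0 0 0 1;0.09 -0.169 -0.261 0 0 0 1;0.09 -0.169 -0.261 0 0 0 1;0.09 -0.169 -0.261 0 0 0 1;0.09 -0.169 -0.261 0 0 0 1;0.09 -0.169 -0.261 0 0 0 1;0.09 -0.169 -0.261 0 0 0 1;0.09 -0.169 -0.261 0 0 0 1;0.09 -0.169 -0.261 0 0 0 1;0.09 -0.169 -0.261 0 0 0 1;0.09 -0.169 -0.261 0 0 0 1;0.09 -0.169 -0.261 0 0 0 1",
  squeeze=30,
)

```text
clock: 1.15
position: [0.3956, -0.2827, 0.1228]
ee_rot: [-0.087, -0.702, -0.087, 0.702]
contact_force: [0.3, 0.5, 0.2]
width: 0.0856
```

Emit:
arm_command(
  series="0 0 0 0 0 0 1;0 0 0 0 0 0 1;0 0 0 0 0 0 1",
)

```text
clock: 1.4
position: [0.3948, -0.2843, 0.1233]
ee_rot: [-0.088, -0.701, -0.088, 0.702]
contact_force: [-0.4, -1.0, -0.8]
width: 0.0854
```

```bash
cat > look.py <<'E'
import sys;from h import *
import pickle
s=manip.get_state();im=get_image("wrist")[:,:,::-1]
cv2.imwrite(f"pics/{sys.argv[1]}.png",im);pickle.dump(s,open(f"pics/{sys.argv[1]}.pkl","wb"))
print(s["position"],s["contact_force"],s["width"],s["clock"])
E
python3 look.py w1
```

```text
[ 0.39481818 -0.28430283  0.12330201] [-0.44248816 -0.96873317 -0.76846207] 0.08535576013136317 1.4
```

View pics/w1.png

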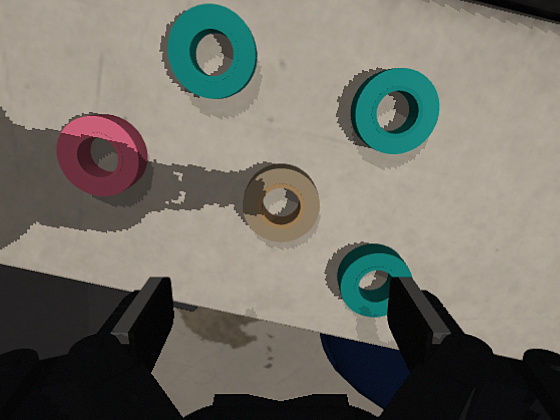

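The wrist view shows the tan roll at (282,203). The pink roll is at (102,154), and the turquoise rolls are at (212,51), (396,110) and (375,280). I fit the roll's top-face edge.

Run:
```python
from h import *
import pickle
from scipy.optimize import least_squares
s=pickle.load(open("pics/w1.pkl","rb"));im=cv2.imread("pics/w1.png")
hsv=cv2.cvtColor(im,cv2.COLOR_BGR2HSV);print(hsv[225,282],hsv[190,255],hsv[168,275],hsv[260,250],hsv[190,190])
m=cv2.inRange(hsv,(8,60,40),(30,255,255));z=np.zeros_like(m);z[150:260,230:335]=m[150:260,230:335]
c=max(cv2.findContours(z,cv2.RETR_EXTERNAL,cv2.CHAIN_APPROX_NONE)[0],key=cv2.contourArea).reshape(-1,2)
print(c.min(0),c.max(0))
P=plane("wrist",c[c[:,1]>208],.018,s)[:,:2]
r=least_squares(lambda p:np.hypot(*(P-p[:2]).T)-p[2],[.395,-.284,.0275],loss="soft_l1",f_scale=.001)
print(r.x,to_tool(s,[r.x[0],r.x[1],0]))
```

```text
[ 17 117 146] [16 74 72] [18 73 84] [ 17  36 175] [18 43 89]
[243 164] [319 241]
[ 0.39535513 -0.28465639  0.02655708] [[ 0.12330194  0.0004201  -0.00050336]]
```

Emit:
arm_command(
  series="0.2 0 0 0 0 0 1;0.2 0 0 0 0 0 1;0.2 0 0 0 0 0 1;0.2 0 0 0 0 0 1;0.1 0 0 0 0 0 1;0.1 0 0 0 0 0 1;0.1 0 0 0 0 0 1;0.08 0 0 0 0 0 1;0.05 0 0 0 0 0 0.6;0 0 0 0 0 0 0.4;0 0 0 0 0 0 0.2;0 0 0 0 0 0 0",
  squeeze=25,
)

```text
clock: 2.45
position: [0.3951, -0.2846, 0.0008]
ee_rot: [0.088, 0.702, 0.087, -0.701]
contact_force: [0.8, -0.3, -0.1]
width: 0.053
```

Emit:
arm_command(
  series="0 0 0 0 0 0 -0.3;0 0 0 0 0 0 -0.3;0 0 0 0 0 0 -0.3;0 0 0 0 0 0 -0.3;0 0 0 0 0 0 -0.3;0 0 0 0 0 0 -0.3",
)

```text
clock: 2.95
position: [0.3951, -0.2841, 0.0006]
ee_rot: [0.088, 0.702, 0.087, -0.702]
contact_force: [-0.9, 0.3, 2.9]
width: 0.0529
```

```bash
python3 look.py w2
```

```text
[ 0.39510451 -0.28413481  0.0005724 ] [-0.92825865  0.30168515  2.8566769 ] 0.05291303815357331 2.95
```

Emit:
arm_command(
  series="-0.1 0 0 0 0 0 -0.3;-0.2 0 0 0 0 0 -0.3;-0.3 0 0 0 0 0 -0.3;-0.3 0 0 0 0 0 -0.3;-0.3 0 0 0 0 0 -0.3;-0.2 0 0 0 0 0 -0.3",
)

```text
clock: 3.5
position: [0.3956, -0.2846, 0.1429]
ee_rot: [0.088, 0.702, 0.087, -0.701]
contact_force: [0.5, -1.1, 0.1]
width: 0.053
```

Emit:
arm_command(
  series="0 -0.22 -0.14 0 0 0 -0.3;0 -0.22 -0.14 0 0 0 -0.3;0 -0.22 -0.14 0 0 0 -0.3;0 -0.22 -0.14 0 0 0 -0.3;0 -0.22 -0.14 0 0 0 -0.3;0 -0.22 -0.14 0 0 0 -0.3;0 -0.22 -0.14 0 0 0 -0.3;0 -0.22 -0.14 0 0 0 -0.3;0 -0.22 -0.14 0 0 0 -0.3;0 -0.22 -0.13 0 0 0 -0.3;0 -0.22 -0.13 0 0 0 -0.3",
)

```text
clock: 4.42
position: [0.4829, -0.0108, 0.1401]
ee_rot: [-0.087, -0.702, -0.087, 0.702]
contact_force: [0.3, -0.3, 0.0]
width: 0.053
```

Emit:
arm_command(
  series="0 0 0 0 0 0 -0.3;0 0 0 0 0 0 -0.3;0 0 0 0 0 0 -0.3",
)

```text
clock: 4.67
position: [0.4826, -0.0124, 0.14]
ee_rot: [-0.088, -0.701, -0.087, 0.702]
contact_force: [0.1, 0.8, 0.8]
width: 0.0525
```

```bash
python3 look.py w3
```

```text
[ 0.48255276 -0.01240056  0.14004928] [0.1089895  0.78591098 0.83535537] 0.05251209280518425 4.6667
```

View pics/w3.png

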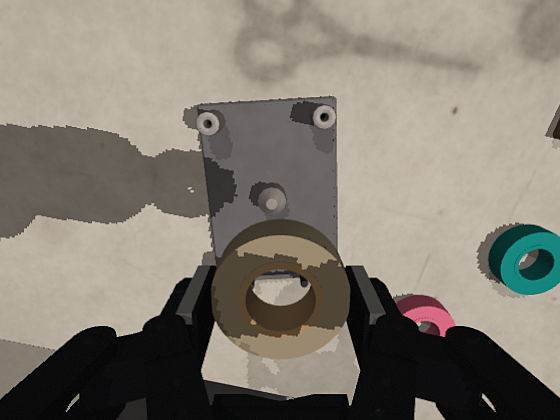

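Wrist view: the bosses at the housing's +x end are at (208,123) and (324,117), and the spindle top is at about (272,204). The roll is held centrally at (282,290). I take the exact positions from the images.

Run:
```python
from h import *
import pickle
from scipy.optimize import least_squares
np.set_printoptions(precision=4,suppress=True)
s=pickle.load(open("pics/w3.pkl","rb"));im=cv2.imread("pics/w3.png");g=cv2.cvtColor(im,cv2.COLOR_BGR2GRAY).astype(float)
B=[]
for u,v in[(208,123),(324,117)]:
    w=np.clip(85-g[v-6:v+7,u-6:u+7],0,None);yy,xx=np.mgrid[v-6:v+7,u-6:u+7]
    rr=np.hypot(xx-u,yy-v)<6;w=w*rr;B.append([(w*xx).sum()/w.sum(),(w*yy).sum()/w.sum()])
print(B);b=plane("wrist",B,.036,s);print(b,np.linalg.norm(b[0]-b[1]))
d=(b[0]-b[1])/np.linalg.norm(b[0]-b[1]);hx=np.array([d[1],-d[0],0]);mid=b.mean(0);c=mid-.058*hx
print("yaw deg",np.degrees(np.arctan2(hx[1],hx[0])),"centre from bosses",c)
print("spindle tip",plane("wrist",[[272,204]],.032,s))
for n in["scene","side"]:print(n,proj(n,[[c[0],c[1],.032]]))
# roll top outer lower edge
hsv=cv2.cvtColor(im,cv2.COLOR_BGR2HSV);m=cv2.inRange(hsv,(8,60,30),(30,255,255));m[:215]=0;m[365:]=0;m[:,:205]=0;m[:,355:]=0
k,l,st,cc=cv2.connectedComponentsWithStats(m);i=1+st[1:,4].argmax();print(st[i])
c2=cv2.findContours((l==i).astype(np.uint8),cv2.RETR_EXTERNAL,cv2.CHAIN_APPROX_NONE)[0][0].reshape(-1,2)
P=plane("wrist",c2[(c2[:,1]>310)],.1574,s)[:,:2]
r=least_squares(lambda p:np.hypot(*(P-p[:2]).T)-p[2],[.48,-.012,.0275],loss="soft_l1",f_scale=.001).x
print("roll",r,"tool",to_tool(s,[r[0],r[1],.14]))
print("tool shift", to_tool(s,[c[0],c[1],.14])[0]-to_tool(s,[r[0],r[1],.14])[0])
```

```text
[[np.float64(208.0967896502156), np.float64(123.27264015333014)], [np.float64(323.60421545667447), np.float64(116.40983606557377)]]
[[ 0.5259  0.0465  0.036 ]
 [ 0.5485 -0.0246  0.036 ]] 0.07464285499603004
yaw deg 17.614879988851158 centre from bosses [ 0.4819 -0.0066  0.036 ]
spindle tip [[ 0.482  -0.0068  0.032 ]]
scene [[284.3059 213.7917]]
side [[272.06   218.7663]]
[  211   219   140   140 13738]
roll [ 0.4836 -0.0123  0.0266] tool [[ 0.      0.0002 -0.001 ]]
tool shift [-0.     -0.006   0.0001]
```

Emit:
arm_command(
  series="0 -0.06 0 0 0 0 -0.3;0.1 0 0 0 0 0 -0.3;0.2 0 0 0 0 0 -0.3;0.2 0 0 0 0 0 -0.3;0.2 0 0 0 0 0 -0.3;0.2 0 0 0 0 0 -0.3;0.1 0 0 0 0 0 -0.3;0.02 0 0 0 0 0 -0.3;0 0 0 0 0 0 -0.3;0 0 0 0 0 0 -0.3",
)

```text
clock: 5.55
position: [0.4819, -0.0068, 0.0388]
ee_rot: [0.087, 0.702, 0.087, -0.701]
contact_force: [0.2, -0.5, -0.1]
width: 0.0531
```

```bash
python3 look.py w4
python3 - <<'E'
from h import *
for n in["scene","side"]:cv2.imwrite(f"pics/{n}4.png",get_image(n)[:,:,::-1])
a=cv2.imread("pics/w4.png");cr=lambda n,x,y:cv2.resize(cv2.imread(f"pics/{n}4.png")[y:y+60,x:x+90],(360,240),interpolation=2)
cv2.imwrite("pics/c4.png",np.hstack([a[90:360,150:410],np.pad(np.vstack([cr("scene",240,180)[:135],cr("side",225,190)[:135]]),((0,0),(0,0),(0,0)))]))
E
```

```text
[ 0.48190385 -0.00678863  0.03881892] [ 0.23243899 -0.46066872 -0.12046936] 0.05307437654944526 5.55
```

View pics/c4.png

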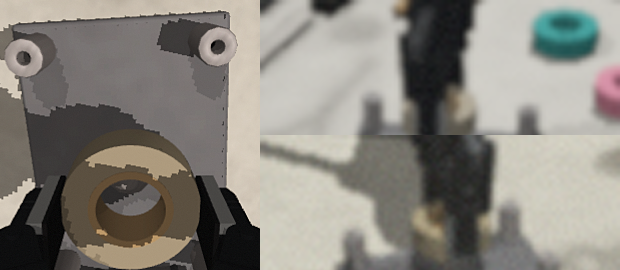

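The spindle tip shows inside the roll's hole, so I descend slowly.

Emit:
arm_command(
  series="0.05 0 0 0 0 0 -0.3;0.05 0 0 0 0 0 -0.3;0.05 0 0 0 0 0 -0.3;0.05 0 0 0 0 0 -0.3;0 0 0 0 0 0 -0.3;0 0 0 0 0 0 -0.3",
)

```text
clock: 6.2
position: [0.481, -0.0063, 0.0177]
ee_rot: [-0.087, -0.701, -0.087, 0.702]
contact_force: [-0.2, 0.9, -0.7]
width: 0.053
```

Emit:
arm_command(
  series="0.03 0 0 0 0 0 -0.3;0.03 0 0 0 0 0 -0.3;0.03 0 0 0 0 0 -0.3;0.01 0 0 0 0 0 -0.3;0 0 0 0 0 0 -0.3;0 0 0 0 0 0 -0.3",
)

```text
clock: 6.7
position: [0.4815, -0.0064, 0.0085]
ee_rot: [0.087, 0.702, 0.087, -0.702]
contact_force: [-1.6, 0.4, 3.6]
width: 0.0531
```

Emit:
arm_command(
  series="0 0 0 0 0 0 0.4;0 0 0 0 0 0 0.6;0 0 0 0 0 0 0.7;0 0 0 0 0 0 0.7;-0.1 0 0 0 0 0 0.7;-0.15 0 0 0 0 0 0.7;-0.2 0 0 0 0 0 0.7;-0.3 0 0 0 0 0 0.7;-0.3 0 0 0 0 0 0.7;-0.3 0 0 0 0 0 0.7;0 0 0 0 0 0 0.7;0 0 0 0 0 0 0.7",
)

```text
clock: 7.7
position: [0.4827, -0.0065, 0.1449]
ee_rot: [0.088, 0.703, 0.087, -0.7]
contact_force: [0.4, 0.1, 0.0]
width: 0.0727
```

```bash
python3 look.py w5
```

```text
[ 0.48267567 -0.00654861  0.14488007] [0.35004734 0.09690931 0.01089951] 0.07269848904233125 7.7
```

View pics/w5.png

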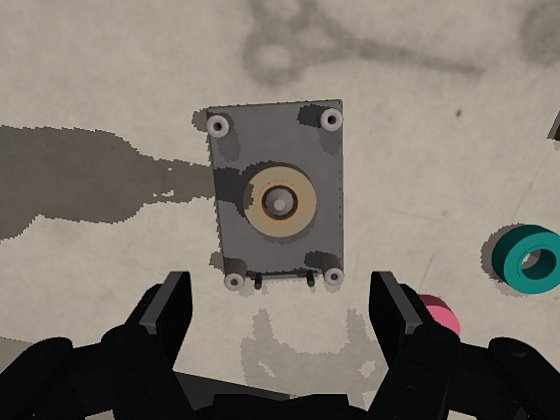

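The roll sits flat around the spindle at (280,203). All four bosses are in view, at (218,126), (331,119), (234,282) and (334,277). I fit the housing pose to them and get a rough cover pose.

```bash
cat > fit.py <<'E'
from h import *
# rigid 2D fit of model corner points (x,y) to measured xy -> centre, yaw(deg), residual mm
def rigid(model,P):
    m=np.array(model,float);P=np.array(P)[:,:2];mc,pc=m.mean(0),P.mean(0);A=(m-mc);Bp=P-pc
    th=np.arctan2((A[:,0]*Bp[:,1]-A[:,1]*Bp[:,0]).sum(),(A*Bp).sum());c,s=np.cos(th),np.sin(th);Rm=np.array([[c,-s],[s,c]])
    t=pc-Rm@mc;return t,np.degrees(th),1e3*(P-(m@Rm.T+t))
def dark(g,u,v,r,thr):
    yy,xx=np.mgrid[v-r:v+r+1,u-r:u+r+1];w=np.clip(thr-g[v-r:v+r+1,u-r:u+r+1].astype(float),0,None)*(np.hypot(xx-u,yy-v)<r)
    return [(w*xx).sum()/w.sum(),(w*yy).sum()/w.sum()]
E
python3 - <<'E'
from fit import *
import pickle
np.set_printoptions(precision=4,suppress=True)
s=pickle.load(open("pics/w5.pkl","rb"));im=cv2.imread("pics/w5.png");g=cv2.cvtColor(im,cv2.COLOR_BGR2GRAY)
uv=[dark(g,u,v,5,85) for u,v in[(218,126),(331,119),(234,282),(334,277)]];print(uv)
print(rigid([(.058,.038),(.058,-.038),(-.058,.038),(-.058,-.038)],plane("wrist",uv,.036,s)))
q=np.array([(35,277),(83,243),(153,288),(105,322)])/2.1+[205,150]
H=plane("scene",q,.005);print("cover holes",H,np.linalg.norm(np.diff(H,axis=0),axis=1),H.mean(0))
cv=H.mean(0);g2=plane("side",np.array([[503,40],[545,42]])/2.1-[400/2.1,0]+[195,160],.037);print(g2)
print(to_tool(s,[cv[0],cv[1],.14]))
E
```

```text
[[np.float64(217.78296146044624), np.float64(125.97606490872211)], [np.float64(330.93643512450853), np.float64(119.31684141546526)], [np.float64(233.80762411347519), np.float64(281.72960992907804)], [np.float64(333.85603112840465), np.float64(276.3891050583658)]]
(array([ 0.4822, -0.0064]), np.float64(17.54128273260928), array([[-0.1696, -0.7045],
       [-0.547 ,  0.4528],
       [ 0.3998, -0.1455],
       [ 0.3168,  0.3972]]))
cover holes [[0.4923 0.2999 0.005 ]
 [0.4764 0.2205 0.005 ]
 [0.3616 0.2544 0.005 ]
 [0.3813 0.3279 0.005 ]] [0.081  0.1197 0.076 ] [0.4279 0.2757 0.005 ]
[[0.3992 0.2355 0.037 ]
 [0.4631 0.2252 0.037 ]]
[[ 0.0044 -0.287  -0.0161]]
```

Emit:
arm_command(
  series="0 -0.287 -0.016 0 0 0 1;0 -0.287 -0.016 0 0 0 1;0 -0.287 -0.016 0 0 0 1;0 -0.287 -0.016 0 0 0 1;0 -0.287 -0.016 0 0 0 1;0 -0.287 -0.016 0 0 0 1;0 -0.287 -0.016 0 0 0 1;0 -0.287 -0.016 0 0 0 1;0 -0.287 -0.016 0 0 0 1;0 -0.287 -0.016 0 0 0 1",
)

```text
clock: 8.58
position: [0.4248, 0.2765, 0.1411]
ee_rot: [-0.088, -0.7, -0.087, 0.703]
contact_force: [1.8, -0.7, 0.0]
width: 0.0853
```

Emit:
arm_command(
  series="0 0 0 0.027 0 0 1;0 0 0 0.027 0 0 1;0 0 0 0.027 0 0 1;0 0 0 0.027 0 0 1;0 0 0 0.027 0 0 1;0 0 0 0.027 0 0 1;0 0 0 0 0 0 1;0 0 0 0 0 0 1;0 0 0 0 0 0 1",
)

```text
clock: 9.33
position: [0.4259, 0.2755, 0.1422]
ee_rot: [0.091, -0.701, 0.092, 0.702]
contact_force: [-0.1, 0.4, -0.3]
width: 0.0854
```

```bash
python3 look.py w6
```

```text
[0.42594982 0.27550373 0.1421629 ] [-0.1166079   0.38632789 -0.28560035] 0.08535783889722678 9.3333
```

View pics/w6.png

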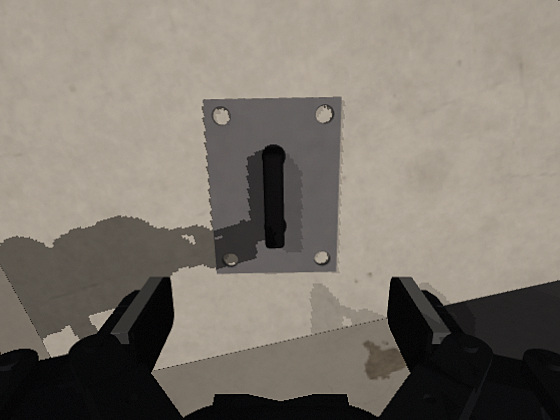

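The cover's holes are at (221,116), (324,114), (231,260) and (322,258). The grip is near (273,197), running along the image's vertical.

Run:
```python
from fit import *
import pickle
np.set_printoptions(precision=4,suppress=True)
s=pickle.load(open("pics/w6.pkl","rb"));im=cv2.imread("pics/w6.png");g=cv2.cvtColor(im,cv2.COLOR_BGR2GRAY).astype(float)
uv=[]
for u,v in[(221,116),(324,114),(231,260),(322,258)]:
    p=g[v-13:v+14,u-13:u+14].astype(np.uint8);t,b=cv2.threshold(p,0,255,cv2.THRESH_OTSU)
    k,l,st,c=cv2.connectedComponentsWithStats(b);i=l[13,13] or 1;uv.append([u-13+c[i][0],v-13+c[i][1]]);print(t,st[i])
print(uv)
t,th,res=rigid([(.058,.038),(.058,-.038),(-.058,.038),(-.058,-.038)],plane("wrist",uv,.0025,s));print(t,th,res)
y=T_tool(s)[:3,1];print("jaw ang",np.degrees(np.arctan2(y[1],y[0])))
print(to_tool(s,[t[0],t[1],.0]))
m=(g<28).astype(np.uint8);m[265:]=0;m[:135]=0;m[:,:255]=0;m[:,295:]=0
k,l,st,c=cv2.connectedComponentsWithStats(m);i=1+st[1:,4].argmax();ys,xs=np.where(l==i)
print("grip bbox",st[i],proj("wrist",[[t[0],t[1],.037]],s))
```

```text
123.0 [  6   5  16  17 194]
124.0 [  5   4  16  18 198]
72.0 [  6   7  14  11 109]
125.0 [  6   7  13  11 113]
[[np.float64(221.00515463917526), np.float64(116.11855670103093)], [np.float64(323.1363636363636), np.float64(114.03535353535354)], [np.float64(231.3119266055046), np.float64(259.2201834862385)], [np.float64(320.85840707964604), np.float64(256.8495575221239)]]
[0.4288 0.2788] -13.509656863301691 [[-0.3101 -0.4136]
 [-0.3105  0.4949]
 [-0.0731 -0.7507]
 [ 0.6936  0.6694]]
jaw ang -104.8612705159457
[[ 0.1422 -0.0042 -0.0021]]
grip bbox [ 262  145   24  103 2014] [[273.4827 203.8346]]
```

Emit:
arm_command(
  series="0 -0.042 -0.021 0 0 0 1;0 0 0 -0.0075 0 0 1;0.2 0 0 0 0 0 1;0.2 0 0 0 0 0 1;0.2 0 0 0 0 0 1;0.2 0 0 0 0 0 1;0.2 0 0 0 0 0 1;0.15 0 0 0 0 0 1;0.1 0 0 0 0 0 1;0.06 0 0 0 0 0 1;0 0 0 0 0 0 0.5;0 0 0 0 0 0 0",
  squeeze=45,
)

```text
clock: 10.38
position: [0.4301, 0.2795, 0.0125]
ee_rot: [-0.084, 0.702, -0.084, -0.702]
contact_force: [0.4, -0.2, 0.1]
width: 0.0641
```

Emit:
arm_command(
  series="0 0 0 0 0 0 -0.3;0 0 0 0 0 0 -0.5;0 0 0 0 0 0 -0.7;0 0 0 0 0 0 -1;0 0 0 0 0 0 -1;0 0 0 0 0 0 -1;0 0 0 0 0 0 -1;0 0 0 0 0 0 -1",
)

```text
clock: 11.05
position: [0.4302, 0.2795, 0.013]
ee_rot: [-0.084, 0.703, -0.084, -0.702]
contact_force: [-0.7, -0.2, 6.2]
width: 0.0131
```

Emit:
arm_command(
  series="-0.05 0 0 0 0 0 -1;-0.1 0 0 0 0 0 -1;-0.15 0 0 0 0 0 -1;-0.2 0 0 0 0 0 -1;-0.2 0 0 0 0 0 -1;-0.15 0 0 0 0 0 -1;-0.1 0 0 0 0 0 -1;-0.05 0 0 0 0 0 -1;0 0 0 0 0 0 -1;0 0 0 0 0 0 -1;0 0 0 0 0 0 -1",
)

```text
clock: 11.97
position: [0.4289, 0.2789, 0.1113]
ee_rot: [0.083, -0.701, 0.084, 0.703]
contact_force: [0.7, 0.2, -2.1]
width: 0.0131
```

```bash
python3 look.py w7
python3 - <<'E'
from h import *
np.set_printoptions(precision=4,suppress=True)
s=manip.get_state();print(T_tool(s),s["moment"],s["qpos"])
a=cv2.imread("pics/w7.png")
im=get_image("side")[:,:,::-1];cv2.imwrite("pics/side7.png",im)
cv2.imwrite("pics/c7.png",np.hstack([cv2.resize(a,(440,330)),cv2.resize(im[110:220,200:320],(360,330),interpolation=2)]))
E
```

```text
[0.4288772  0.27894024 0.11127723] [ 0.73343465  0.16314551 -2.06344482] 0.013050928221611838 11.9667
[[-0.0022 -0.2354 -0.9719  0.4289]
 [-0.0011 -0.9719  0.2354  0.2789]
 [-1.      0.0016  0.0019  0.1112]
 [ 0.      0.      0.      1.    ]] [ 0.0225 -0.0174 -0.0305] [ 0.4406  0.2827  1.8206 -0.0001  1.0408  2.2491]
```

View pics/c7.png

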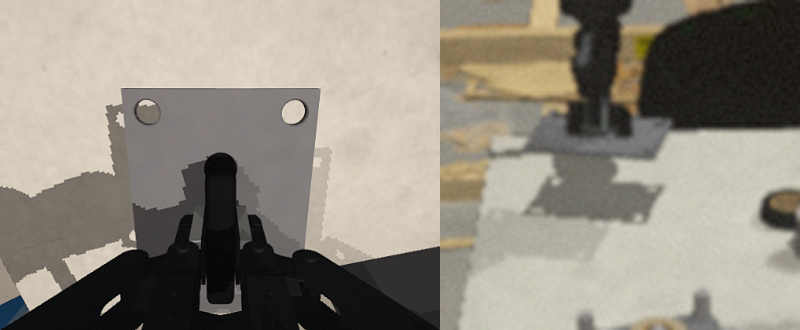

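The plate is held and clear of the bench. The two front holes are visible at about (187,141) and (373,142) at full scale. I compute the plate's pose in the tool and the move.

```bash
cat > plate.py <<'E'
import sys,pickle
from fit import *
np.set_printoptions(precision=4,suppress=True)
def holes(g,seeds,r=22):
    uv=[]
    for u,v in seeds:
        p=g[v-r:v+r+1,u-r:u+r+1];t,b=cv2.threshold(cv2.GaussianBlur(p,(3,3),0),0,255,cv2.THRESH_OTSU)
        k,l,st,c=cv2.connectedComponentsWithStats(b);i=l[r,r] or 1+st[1:,4].argmax();uv.append([u-r+c[i][0],v-r+c[i][1]]);print(t,st[i])
    return uv
E
python3 - <<'E'
from plate import *
s=pickle.load(open("pics/w7.pkl","rb"));g=cv2.cvtColor(cv2.imread("pics/w7.png"),cv2.COLOR_BGR2GRAY)
hsv=cv2.imread("pics/w7.png");print(hsv[141,187],hsv[142,373],hsv[125,280])
uv=holes(g,[(187,141),(373,142)]);print(uv)
zp=s["position"][2]-.013
P=plane("wrist",uv,zp+.0025,s);print(P,np.linalg.norm(P[0]-P[1]))
t,th,res=rigid([(.058,.038),(.058,-.038)],P);print(t,th,res)
d=T_tool(s)
print("turn",17.54-th)
# after rotating about TCP by a (world z), plate centre offset rotates
a=np.radians(17.54-th);off=t-s["position"][:2];o2=np.array([[np.cos(a),-np.sin(a)],[np.sin(a),np.cos(a)]])@off
tgt=np.array([.4822,-.0064])-o2;print("TCP target",tgt,"shift (present tool axes)",to_tool(s,[*tgt,.111]))
E
```

```text
[110 119 126] [191 204 216] [127 127 134]
154.0 [ 12   8  20   8 114]
160.0 [  8   7  29  30 668]
[[np.float64(186.10526315789474), np.float64(130.78947368421052)], [np.float64(372.64071856287427), np.float64(142.05089820359282)]]
[[0.4975 0.3007 0.1008]
 [0.4754 0.2285 0.1008]] 0.075525303848363
[0.431  0.2816] -16.979679043354206 [[-0.0693 -0.227 ]
 [ 0.0693  0.227 ]]
turn 34.5196790433542
TCP target [ 0.4819 -0.0098] shift (present tool axes) [[ 0.0005  0.2681 -0.1195]]
```

Run:
```python
from plate import *
s=pickle.load(open("pics/w7.pkl","rb"));im=cv2.imread("pics/w7.png")
d=cv2.GaussianBlur(np.clip((im[:,:,2].astype(int)-im[:,:,0])*8,0,255).astype(np.uint8),(5,5),0)
uv=holes(d,[(187,141),(373,142)]);print(uv)
zp=s["position"][2]-.013
P=plane("wrist",uv,zp+.0025,s);print(P,np.linalg.norm(P[0]-P[1]))
t,th,res=rigid([(.058,.038),(.058,-.038)],P);print(t,th,res)
a=np.radians(17.54-th);off=t-s["position"][:2];o2=np.array([[np.cos(a),-np.sin(a)],[np.sin(a),np.cos(a)]])@off
tgt=np.array([.4822,-.0064])-o2;print("turn",17.54-th,"TCP target",tgt,"shift",to_tool(s,[*tgt,.111]))
```

```text
100.0 [  9   8  29  30 680]
123.0 [  7   7  30  31 702]
[[np.float64(188.1235294117647), np.float64(141.43823529411765)], [np.float64(372.7051282051282), np.float64(142.15242165242165)]]
[[0.4933 0.3013 0.1008]
 [0.4754 0.2285 0.1008]] 0.07493838547410196
[0.428  0.2787] -13.790238521404184 [[-0.1265 -0.5155]
 [ 0.1265  0.5155]]
turn 31.330238521404183 TCP target [ 0.4828 -0.0057] shift [[ 0.0005  0.264  -0.1194]]
```

Emit:
arm_command(
  series="0 0.14 -0.06 0 0 0 -1;0 0.25 -0.114 0 0 0 -1;0 0.28 -0.13 0 0 0 -1;0 0.28 -0.13 0 0 0 -1;0 0.28 -0.13 0 0 0 -1;0 0.28 -0.13 0 0 0 -1;0 0.28 -0.13 0 0 0 -1;0 0.28 -0.13 0 0 0 -1;0 0.28 -0.12 0 0 0 -1;0 0.19 -0.08 0 0 0 -1;0 0.1 -0.04 0 0 0 -1",
)

```text
clock: 12.98
position: [0.4839, -0.0078, 0.1117]
ee_rot: [0.084, -0.702, 0.085, 0.702]
contact_force: [-0.0, 0.3, -2.0]
width: 0.0131
```

Emit:
arm_command(
  series="0 0 0 -0.0218 0 0 -1;0 0 0 -0.0218 0 0 -1;0 0 0 -0.0218 0 0 -1;0 0 0 -0.0218 0 0 -1;0 0 0 -0.0218 0 0 -1;0 0 0 -0.0218 0 0 -1;0 0 0 -0.0218 0 0 -1;0 0 0 -0.0218 0 0 -1;0.1 0 0 0 0 0 -1;0.1 0 0 0 0 0 -1;0 0 0 0 0 0 -1;0 0 0 0 0 0 -1",
)

```text
clock: 13.98
position: [0.4828, -0.0047, 0.0916]
ee_rot: [-0.109, -0.698, -0.11, 0.699]
contact_force: [-0.2, -0.5, -1.6]
width: 0.0129
```

```bash
python3 look.py w8
```

```text
[ 0.48275536 -0.00472402  0.09159234] [-0.19286764 -0.47774296 -1.56193993] 0.012903630516090796 13.9833
```

View pics/w8.png

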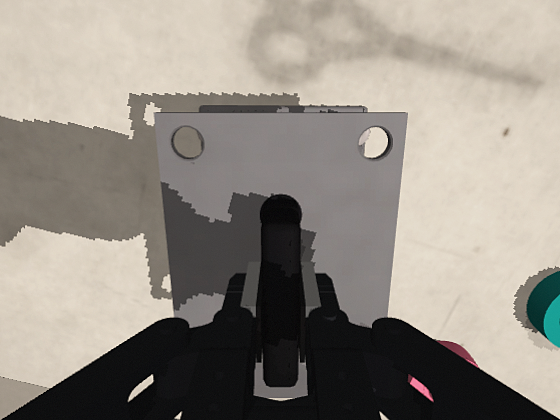

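Run:
```python
from plate import *
s=pickle.load(open("pics/w8.pkl","rb"));im=cv2.imread("pics/w8.png")
d=cv2.GaussianBlur(np.clip((im[:,:,2].astype(int)-im[:,:,0])*8,0,255).astype(np.uint8),(5,5),0)
a=holes(d,[(188,142),(375,142)])
# circle outline check: dark+bright non-plate region via hull
print(a)
zp=s["position"][2]-.013
P=plane("wrist",a,zp+.0025,s)
t,th,res=rigid([(.058,.038),(.058,-.038)],P);print(P,t,th,res)
print("turn",17.54-th,"shift",to_tool(s,[.4822,-.0064,.059])-to_tool(s,[*t,s["position"][2]]))
print(T_tool(s))
```

```text
94.0 [  8   7  27  30 648]
121.0 [  6   7  29  31 641]
[[np.float64(187.41512345679013), np.float64(141.89969135802468)], [np.float64(373.8673946957878), np.float64(141.85179407176287)]]
[[ 0.5255  0.0485  0.0811]
 [ 0.5487 -0.0235  0.0811]] [ 0.4819 -0.0053] 17.88486779478705 [[ 0.0475 -0.1472]
 [-0.0475  0.1472]]
turn -0.3448677947870493 shift [[ 0.0326  0.0012 -0.    ]]
[[-0.0024  0.3058 -0.9521  0.4828]
 [ 0.0006 -0.9521 -0.3058 -0.0047]
 [-1.     -0.0013  0.0021  0.0916]
 [ 0.      0.      0.      1.    ]]
```

Emit:
arm_command(
  series="0 0.011 0 0.001 0 0 -1;0.08 0 0 0 0 0 -1;0.1 0 0 0 0 0 -1;0.08 0 0 0 0 0 -1;0.04 0 0 0 0 0 -1;0.02 0 0 0 0 0 -1;0 0 0 0 0 0 -1;0 0 0 0 0 0 -1;0 0 0 0 0 0 -1",
)

```text
clock: 14.78
position: [0.4843, -0.0065, 0.0606]
ee_rot: [0.108, 0.699, 0.108, -0.699]
contact_force: [0.2, 0.3, -2.0]
width: 0.0135
```

```bash
python3 look.py w9
python3 - <<'E'
from h import *
for n in["scene","side"]:cv2.imwrite(f"pics/{n}9.png",get_image(n)[:,:,::-1])
a=cv2.imread("pics/w9.png")[90:340,130:430];z=lambda n,x,y:cv2.resize(cv2.imread(f"pics/{n}9.png")[y:y+62,x:x+100],(400,250),interpolation=2)
w=cv2.resize(a,(400,333));top=np.hstack([z("scene",235,180),z("side",222,190)])
cv2.imwrite("pics/c9.png",np.vstack([top,np.hstack([w,cv2.resize(np.hstack([a[20:100,20:100],a[20:100,205:285]]),(400,200)).repeat(1,0)if 0 else np.pad(cv2.resize(np.hstack([a[20:100,20:100],a[20:100,205:285]]),(400,200)),((0,133),(0,0),(0,0)))])]))
E
```

```text
[ 0.48430865 -0.0064923   0.06057661] [ 0.1510022   0.32238756 -1.96531727] 0.013531505515917351 14.7833
```

View pics/c9.png

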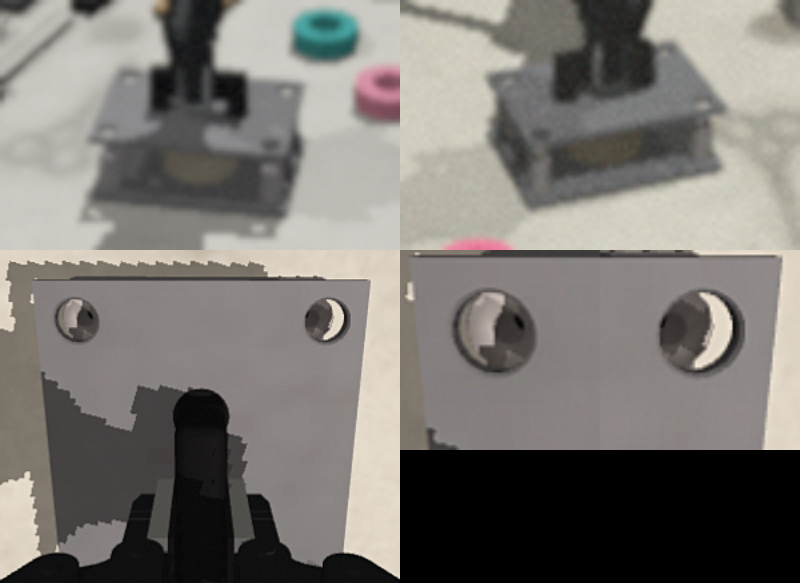

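The bosses' tops show through both front holes. The thread in the left hole is at about (197,138) and in the right at about (368,139). I measure the plate-hole to thread offsets in this same image.

Run:
```python
from plate import *
s=pickle.load(open("pics/w9.pkl","rb"));im=cv2.imread("pics/w9.png");g=cv2.cvtColor(im,cv2.COLOR_BGR2GRAY)
zp=s["position"][2]-.013;H=[];T=[]
for u,v,tu,tv in[(188,142,197,138),(376,142,368,139)]:
    p=g[v-22:v+23,u-22:u+23].astype(int);ref=np.median(g[v-26:v-18,u-26:u+26])
    b=(abs(p-ref)>14).astype(np.uint8);b=cv2.morphologyEx(b,cv2.MORPH_CLOSE,np.ones((5,5)))
    k,l,st,_=cv2.connectedComponentsWithStats(b);i=1+st[1:,4].argmax()
    c=cv2.findContours((l==i).astype(np.uint8),cv2.RETR_EXTERNAL,cv2.CHAIN_APPROX_NONE)[0][0]
    (x,y),(w,h),_=cv2.fitEllipse(cv2.convexHull(c));H.append([u-22+x,v-22+y]);print(ref,w,h)
    T.append(dark(g,tu,tv,5,int(g[tv-5:tv+6,tu-5:tu+6].min())+25));print(g[tv-6:tv+7:2,tu-8:tu+9:2])
print(H,T)
h=plane("wrist",H,zp+.005,s);t=plane("wrist",T,.036,s);print(h,t,"diff mm housing axes",1e3*(t-h)[:,:2]@np.array([[np.cos(.306),-np.sin(.306)],[np.sin(.306),np.cos(.306)]]))
print(rigid([(.058,.038),(.058,-.038)],h),rigid([(.058,.038),(.058,-.038)],t))
for Q in(h,t):print(np.linalg.norm(Q[0]-Q[1]))
b=cv2.resize(np.hstack([im[110:175,155:220],im[110:175,343:408]]),(800,400),interpolation=2);cv2.imwrite("pics/c10.png",b)
```

```text
131.0 32.785118103027344 37.12168502807617
[[158  83  91  89  79  94 135 129 132]
 [165  52  62  78  80  66 106 130 129]
 [ 94  48  51  40  45  69  72 133 129]
 [ 41  52  50  46   4  53  68 101 130]
 [ 47  53  53  55  24  35  65  86 134]
 [ 51  54  55  54  57  57  65  79 133]
 [ 53  52  53  57  56  60  70  79 131]]
138.0 34.18397521972656 36.81510543823242
[[139  99  63  67  65  66  67 102  93]
 [111  53  54  58  65  67  70  69  70]
 [ 35  53  51  51  61  70  71  69  67]
 [  6  56  52  51  56  70  68  66  68]
 [ 49  56  56  52  53  69  68  71  69]
 [ 55  57  55  54  57  70  73  71  59]
 [ 56  58  57  54  64  74  75  69  83]]
[[187.0126838684082, 142.5634708404541], [375.0420455932617, 142.887939453125]] [[np.float64(197.15555555555557), np.float64(138.45185185185184)], [np.float64(366.84198895027623), np.float64(139.15138121546963)]]
[[ 0.5274  0.0462  0.0526]
 [ 0.5501 -0.0255  0.0526]] [[ 0.5272  0.0456  0.036 ]
 [ 0.5497 -0.0261  0.036 ]] diff mm housing axes [[-0.3858 -0.4977]
 [-0.5645 -0.4527]]
(array([ 0.4835, -0.0071]), np.float64(17.554346647091965), array([[ 0.1198, -0.3787],
       [-0.1198,  0.3787]])) (array([ 0.4831, -0.0076]), np.float64(17.4181807137979), array([[ 0.1256, -0.4004],
       [-0.1256,  0.4004]]))
0.07520563490114654
0.07516079078086978
```

View pics/c10.png

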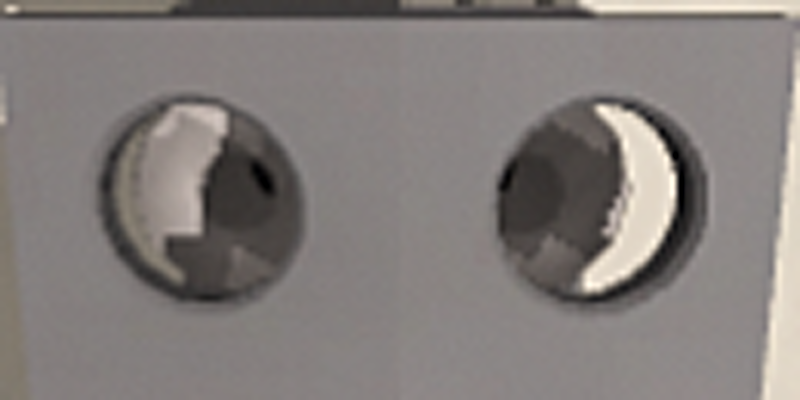

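Run:
```python
from plate import *
s=pickle.load(open("pics/w9.pkl","rb"))
zp=s["position"][2]-.013
T=[[193.8,140.6],[364.3,140.6]];H=[[187.6,142.4],[375.2,142.5]]
h=plane("wrist",H,zp+.005,s);t=plane("wrist",T,.036,s);a=np.radians(17.54)
print("diff mm housing axes",1e3*(t-h)[:,:2]@np.array([[np.cos(a),-np.sin(a)],[np.sin(a),np.cos(a)]]),np.linalg.norm(h[0]-h[1]),np.linalg.norm(t[0]-t[1]))
R0=T_tool(s);print("tilt",R0[2]);print("now",manip.get_state()["position"])
c=np.array([.4822,-.0064,0]);A=np.array([[np.cos(a),-np.sin(a),0],[np.sin(a),np.cos(a),0],[0,0,1]])
p=lambda x,y,z:(A@[x,y,z])+c
for n in["scene","side"]:
    print(n,proj(n,[p(x,y,.0485) for x in(.058,-.058)for y in(.038,-.038)]))
```

```text
diff mm housing axes [[-1.3985  1.2912]
 [-1.3551  0.677 ]] 0.07501700367392515 0.07563119142901834
tilt [-1.      0.0004 -0.0007  0.0606]
now [ 0.4842 -0.0065  0.0606]
scene [[261.3081 214.1606]
 [267.0043 200.5873]
 [302.3011 217.6975]
 [306.1925 203.7761]]
side [[286.9376 203.6288]
 [296.8696 216.4625]
 [247.8552 210.7688]
 [256.0765 224.2974]]
```

Emit:
arm_command(
  series="0.007 -0.005 0.007 0 0 0 -1;0.007 -0.005 0.007 0 0 0 -1;0 0 0 0 0 0 -1;0 0 0 0 0 0 -1;0 0 0 0 0 0 -1;0 0 0 0 0 0 -1;0 0 0 0 0 0 -1;0 0 0 0 0 0 -1",
)

```text
clock: 15.6
position: [0.4823, -0.0059, 0.0589]
ee_rot: [0.108, 0.699, 0.108, -0.699]
contact_force: [0.3, -0.6, -2.1]
width: 0.0131
```

```bash
python3 look.py w10
python3 - <<'E'
from h import *
im=cv2.imread("pics/w10.png");b=cv2.resize(np.hstack([im[110:175,155:220],im[110:175,343:408]]),(800,400),interpolation=2)
for n in["scene","side"]:cv2.imwrite(f"pics/{n}10.png",get_image(n)[:,:,::-1])
z=lambda n,x,y:cv2.resize(cv2.imread(f"pics/{n}10.png")[y:y+40,x:x+80],(400,200),interpolation=2)
cv2.imwrite("pics/c11.png",np.vstack([b,np.hstack([z("scene",245,190),z("side",232,195)])]))
E
```

```text
[ 0.48234978 -0.00590472  0.05889914] [ 0.32584122 -0.58860117 -2.12520279] 0.013072637243875163 15.6
```

Run:
```python
from plate import *
a=np.radians(17.54);A=np.array([[np.cos(a),-np.sin(a)],[np.sin(a),np.cos(a)]])
for w in("w9","w10"):
    s=pickle.load(open(f"pics/{w}.pkl","rb"));g=cv2.cvtColor(cv2.imread(f"pics/{w}.png"),cv2.COLOR_BGR2GRAY);zp=s["position"][2]-.013;H=[];T=[]
    for (u,v),(tu,tv) in zip([(188,142),(375,142)],[(194,141),(364,141)]):
        p=g[v-22:v+23,u-22:u+23].astype(int);ref=np.median(g[v-26:v-18,u-26:u+26])
        b=cv2.morphologyEx((abs(p-ref)>14).astype(np.uint8),cv2.MORPH_CLOSE,np.ones((5,5)))
        k,l,st,_=cv2.connectedComponentsWithStats(b);i=l[22,22] or 1+st[1:,4].argmax()
        c=cv2.findContours((l==i).astype(np.uint8),cv2.RETR_EXTERNAL,cv2.CHAIN_APPROX_NONE)[0][0]
        (x,y),r=cv2.minEnclosingCircle(c);H.append([u-22+x,v-22+y])
        q=(g[tv-9:tv+10,tu-9:tu+10]<61).astype(np.uint8);q=cv2.morphologyEx(q,cv2.MORPH_OPEN,np.ones((5,5)))
        k,l,st,cc=cv2.connectedComponentsWithStats(q);i=1+st[1:,4].argmax();T.append([tu-9+cc[i][0],tv-9+cc[i][1]]);print(w,r,st[i])
    h=plane("wrist",H,zp+.005,s);t=plane("wrist",T,.036,s)
    print(H,T,"diff mm",1e3*(t-h)[:,:2]@A,np.linalg.norm(h[0]-h[1]),np.linalg.norm(t[0]-t[1]))
print(T_tool(s)[2])
```

```text
w9 18.52658462524414 [  3   3  12  12 123]
w9 18.43918800354004 [  4   3  10  12 106]
[[186.16974639892578, 142.96882247924805], [375.0, 143.0]] [[np.float64(193.54471544715446), np.float64(140.6991869918699)], [np.float64(363.4811320754717), np.float64(140.83018867924528)]] diff mm [[-1.2148  0.8192]
 [-1.2581  0.9688]] 0.07554104301358995 0.07539138360561606
w10 19.707122802734375 [ 7  0  9 11 88]
w10 20.24855613708496 [  6   0  12  12 118]
[[184.8552131652832, 144.3262538909912], [375.0, 145.0]] [[np.float64(195.82954545454547), np.float64(137.04545454545453)], [np.float64(366.91525423728814), np.float64(137.55084745762713)]] diff mm [[ 1.1197 -1.2396]
 [ 1.1653  0.0097]] 0.07615400689707981 0.07490464241629473
[-1.      0.0001 -0.      0.0589]
```

The threads moved as commanded. The plate-hole fit in the last frame is spoilt: its radius grew to about 20 px as the shadows changed. The plate is rigid to the wrist camera, so I use the earlier hole centres, which leave about 0.5 mm against a tolerance of 4 mm. The gap is about 10 mm and the tool is level.

```bash
python3 -c "
from rig import manip,ticket
s=manip.get_state();print(s['position'],s['qd'].round(4),s['contact_force'],s['width'],s['clock']);print(ticket.sign_off())"
```

```text
[ 0.48233152 -0.00589577  0.05889205] [-0.0005  0.0006  0.0007  0.0002  0.0006  0.0007] [ 0.10932145  1.244095   -1.65804918] 0.013318847010149609 15.75
the job is handed in; nothing more can be done
None
```

I put the tan roll flat on the spindle and let go of it. The arm is now holding the cover plate by its grip over the four bosses. The job was handed in at 15.75 s on the robot's clock.

- **Roll:** a wrist picture after letting go showed it flat and centred on the spindle.
- **Plate height and level:** by the tool pose and the plate height at grasp, the gap to the bosses is about 10 mm. The tool is level and the arm is still. The force on the wrist is about the plate's own weight, so it is touching nothing.
- **Screw holes:** the two threaded holes I could see are about 0.5 mm from the centres of their plate holes; up to 4 mm would do.

**Checks that were weak or disagreed:**
- **Last hole measurement:** the automatic fit in the final picture was spoiled by shadow and read about 1.2 mm off. The 0.5 mm figure uses the hole centres from the picture just before, since the plate doesn't move relative to the wrist camera.
- **Final picture:** I couldn't view it because the picture limit was reached, so that check was by numbers only.
- **Rear holes:** the gripper hid them from the wrist camera. Their alignment follows from the plate and housing poses. In the scene and side pictures taken just before the last small correction, the gap looked even.

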